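Scan a bowling ball into the shop

ROBOT

A 7-joint arm with a two-finger parallel gripper is mounted at the origin on the work surface. World frame = base frame: x ahead of the robot, y to its left, z up, the work surface at z = 0. Lengths are in m, angles in rad, forces in N, time in s.
With the tool pointing down it reaches from about 0.4 to 0.85 m from the base axis. Payload 4.5 kg.
Tool frame: the origin (TCP) lies at the very end of the fingers, on their centre line; the grasp point (between the pads) lies 19 mm behind it; z points along the fingers, y is the line along which they close (so a half turn about z gives the same grasp; the last joint's range is limited). The gripper opens to 88 mm and grips with 3 to 60 N. Pads are 18 mm wide; open, the fingers measure 123 mm over their backs; the gripper's body (75 mm by 187 mm) begins 45 mm behind the grasp point.
Start: joints at [1.25, 0.689, -0.195, 1.565, 0.157, 0.902, -0.215], TCP at [0.217, -0.586, 0.239] pointing down, gripper open.
Joint ranges: [-3.01, 3.01], [-0.46, 2.08], [-1.47, 1.51], [0.13, 2.56], [-1, 4.14], [0.04, 2.09], [-2.66, 2.66]. Speed limits (rad/s): [2.57, 2.57, 3.14, 3.14, 3.14, 3.14, 3.14].

INTERFACE

Orientations are given as a unit quaternion [x, y, z, w].
In Python, from plant import r gives the robot as it stands. The module is installed in compiled form; this text tells all that it offers.
- The arm moves only by the shell command python3 -m pendant 'ROWS' [FORCE]. ROWS is JSON, one flat list of numbers, 7 for each row, row after row: the opening, from 0 (shut) to 1 (fully open), then the shift along the tool's x, y, z scaled (see below), then the turn, a rotation vector about the tool's x, y, z scaled (see below). A call has 1 to 12 rows; each row is the pose to reach, as a shift and turn from the pose commanded when the call began, along the tool's axes at that moment; what a row does not reach only later rows make up. The controller multiplies each number of a shift by 0.15 m and each number of a turn by pi/2 rad. A row lasts 1/10 s, in which the tool goes at most 50 mm and 8.59 degrees, less where a joint would pass 70% of its speed; a pose out of reach is approached as far as the arm can. A call with a number of a shift or a turn outside -1 to 1 is refused whole. A call with a gripper value outside its range is refused whole. The fingers move at their own pace and stop on an object; FORCE is the grip in N (left out, the last holds). Time passes only in rows, so rows that repeat a pose let the fingers close. It gives the time, the measured TCP pose, the force, the opening and the grip force at its end, in the units of the state.
- r.get_state(): the state, without advancing time (a new reading comes with each control period).
- r.snapshot(name): name is "side" or "top"; returns a dict with "img" (400x640x3 uint8, red, green, blue), "mtx" (3x3 intrinsics, pixels), "k1" (the pictures are not rectified: a ray, as slopes to the right and down, at radius r is drawn at 1 + k1 r^2 times it, then the intrinsics apply), "cam_to_world" (4x4, takes a point from camera to world coordinates). Camera axes: x right, y up, looking along -z (the intrinsics and any distortion apply to the point x, -y, -z); pixel columns grow to the right and rows downward; lengths in m; the calibration is good to about 2 mm. A picture is of the moment at which its call begins. There is no depth.
- r.finish_job(): hands the job in; it is judged then, once.
The state is a dict: "clock": time; "q": joint angles; "qd": joint speeds; "joint_torque": joint torques, N m; "tool_pos": TCP position; "eef_rot": TCP orientation; "contact_force": force on the tool from outside, world axes, zero at the start; "moment": the same for the moment, N m; "opening": opening from 0.0 (shut) to 1.0 (fully open); "finger_force": force on a finger pad.
Only numpy, scipy, OpenCV 4.12 (cv2) and the standard library are available. Lean on these libraries where they do the work, as an engineer would, in place of code of your own. Each camera call takes 0.05 s, during which the arm holds its last target. There are 200 camera calls.

TASK

Book the bowling ball in: pick up the hand scanner and aim its red window squarely at the middle of the round bar-code sticker on the ball, from about 10 cm away, and hold it steady there for two seconds. Then lay the scanner gently back flat on its black mat and let go, and after that press the desk bell's plunger right down to its stop and let it spring back. Do not touch the ball with the scanner or the arm, and leave the other things on the bench where they are.

Things in the scene. Friction and masses are not known exactly. Their poses are not given: they have to be found in the camera images.
- scanner: Loose hand scanner lying flat, 0.18 kg: yellow handle 36 mm wide, 32 mm high (x = -90 to +24 mm, the end black), black head 64 mm wide, 40 mm high (x = +24 to +80 mm), red window on the head's front face. Origin: on the underside, 80 mm behind the window. x points forward along the beam, out of the window; y left; z up out of its top.
- scanner_grip (a point): Point inside the scanner's handle, at (-15, 0, 18) mm in the scanner's frame, near its centre of mass: a good place to grip across the 36 mm width. Axes as the scanner's.
- scanner_nose (a point): Centre of the scanner's red window, at (80, 0, 20) mm in the scanner's frame. The beam leaves here along the scanner's x. Axes as the scanner's.
- mat: Fixed flat black rubber mat, 240 mm (its x) by 130 mm (its y), 4 mm thick, on which the scanner lies at the start. Origin: centre of its underside; z up. The mat and the bell may be on either side of the bench.
- ball: Fixed purple bowling ball, 216 mm in diameter, in a low black cup 170 mm across and 42 mm high. Origin: on the bench below the ball's centre; the centre is 128 mm above it, the top 236 mm. The sticker is on the side of its -x axis.
- label: Round white sticker, 68 mm across, with black bars, following the ball's surface; it looks towards the robot's side and 35 degrees upward. Origin: its middle, on the ball's surface. z points straight out of the ball (the sticker's normal); y is horizontal; x points up along the surface.
- bell: Fixed desk bell: steel dome 92 mm across and 50 mm high on a dark wooden disc 104 mm across, with a brass plunger on top. Origin: centre of the underside; z up.
- plunger_top (a point): Middle of the top face of the bell's brass plunger head, 32 mm across and 12 mm thick, 77 mm above the bench when up. Moves with the plunger.
- plunger (a joint): Travel of the bell's plunger in m: 0 up, 0.010 fully down at its stop (about 2 N to start, 6 N at the stop). Springs back.
- cleaner: Loose blue bottle with white cap, 64 mm across, 170 mm high. Origin: centre of the underside. Leave alone.
- tape: Loose white roll of tape lying flat, 90 mm across, 25 mm high. Origin: centre of the underside. Leave alone.
- jar: Loose amber jar of polish with a black lid, 72 mm across, 75 mm high. Origin: centre of the underside. Leave alone.
- slug: Loose orange thumb slug: a tube 38 mm across, 62 mm high, standing. Origin: centre of the underside. Leave alone.
Not all that is in view belongs to the job. Several things have the shape of the bell; the one meant has the colours described above.

How it is judged:
On the way, in this order (a step that is already met when the one before it is completed fails the run):
1. scanner held steady 1 s (under 20 mm/s, 0.15 rad/s), sticker's middle 50-150 mm ahead of the window and within 15 mm of the beam axis in y and z, beam within 0.25 rad of its normal (x of label in the frame of scanner_nose between 0.05 and 0.15 m and y of label in the frame of scanner_nose between -0.015 and 0.015 m and z of label in the frame of scanner_nose between -0.015 and 0.015 m and angle between the x axis of scanner and the z axis of label, either way round below 0.25 rad and linear speed of scanner below 0.02 m/s and angular speed of scanner below 0.15 rad/s), for 1 s.
2. the scanner lies flat, released and still on its mat (x of scanner_grip in the frame of mat between -0.08 and 0.07 m and y of scanner_grip in the frame of mat between -0.05 and 0.05 m and z of scanner_grip in the frame of mat below 0.032 m and angle between scanner's own z axis and vertical below 0.15 rad and linear speed of scanner below 0.02 m/s and contact force between the fingers and scanner below 0.2 N), for 0.2 s.
3. the bell's plunger is pressed to its stop (at least 8.5 of 10 mm) while the scanner lies on its mat (all of step 2 and value of joint plunger above 0.0085 m), for 0.05 s.
At the end, for the whole second after the job is handed in: The scanner lies flat (within 0.15 rad), still and released on its mat, its grip point over the mat (-80 to +70 mm along the mat's x and within 50 mm of its middle along y); the bell's plunger is up again (under 2 mm); the bottle, tape, jar and slug are within 30 mm of where they were (all of step 2 and value of joint plunger below 0.002 m and distance of each of cleaner, tape, jar, slug from where it was at the start of the episode below 0.03 m); the robot touches nothing.
It fails at once if the scanner or the arm touches the ball or its cup (over 1 N) (contact force between any of scanner, the arm, the fingers and ball above 1 N).
It fails at once if the scanner is dropped: let go with its grip point more than 48 mm above the bench (22 mm when lying on the mat) (contact force between the fingers and scanner below 0.1 N and height (world z) of scanner_grip above 0.048 m).
It fails at once if the bottle, tape roll, jar or thumb slug is moved by more than 30 mm (distance of any of cleaner, tape, jar, slug from where it was at the start of the episode above 0.03 m).
It also fails if it takes over 62 s, if anything falls off the work surface, if the arm or the gripper's body presses on something with over 40 N, if the wrist force passes 120 N, or if a joint passes its speed limit or range.

## Working session

There is one attempt and no reset: what is moved stays moved. The work goes in short steps, Python scripts to look and compute and a shell command to move; the robot and the scene stay as the last step left them, time stands still between calls to the robot, and variables do not carry over. Pictures are saved under pics/ and viewed, at most 10 in all, crops included, and the job is handed in when it is done.

```bash
mkdir -p pics; ls; python3 - <<'E'
from plant import r
import cv2,numpy as np
s=r.get_state(); print({k:np.round(v,3).tolist() for k,v in s.items()})
for n in("side","top"):
    d=r.snapshot(n); cv2.imwrite(f"pics/{n}0.png",d["img"][:,:,::-1]); print(n,d["mtx"].tolist(),d["k1"],np.round(d["cam_to_world"],4).tolist())
E
```

```text
pics
{'clock': 0.0, 'q': [1.25, 0.69, -0.195, 1.566, 0.157, 0.902, -0.215], 'qd': [-0.0, 0.001, -0.001, -0.001, -0.002, 0.001, 0.001], 'joint_torque': [-0.0, -52.755, -1.267, -15.342, -0.053, 0.007, 0.0], 'tool_pos': [0.217, -0.586, 0.238], 'eef_rot': [0.984, 0.177, -0.0, -0.001], 'contact_force': [-0.287, -0.226, 0.707], 'moment': [0.009, -0.025, -0.01], 'finger_force': 0.0, 'opening': 0.999}
side [[496.9406734620504, 0.0, 319.3797469988235], [0.0, 496.9406734620504, 202.80403626733371], [0.0, 0.0, 1.0]] 0.026596502939442095 [[0.9926, 0.0962, -0.0746, 0.4612], [-0.1212, 0.7211, -0.6822, -0.948], [-0.0118, 0.6861, 0.7274, 1.1057], [0.0, 0.0, 0.0, 1.0]]
top [[366.2742166054344, 0.0, 323.1556565947434], [0.0, 366.2742166054344, 202.03796138921282], [0.0, 0.0, 1.0]] 0.00034840822832372346 [[0.0258, 0.9967, -0.0764, 0.4671], [-0.9996, 0.0267, 0.0109, -0.0044], [0.0129, 0.0761, 0.997, 1.1426], [0.0, 0.0, 0.0, 1.0]]
```

View pics/side0.png

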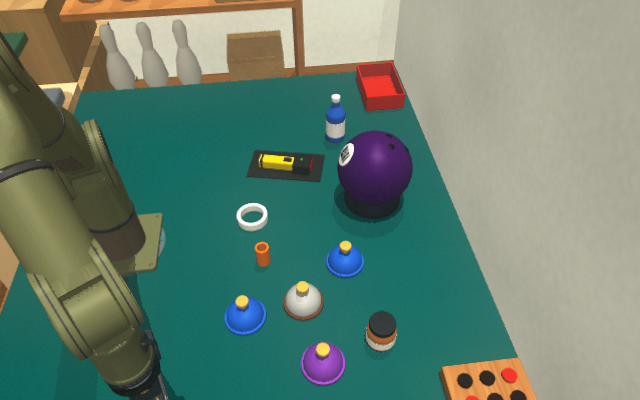

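View pics/top0.png

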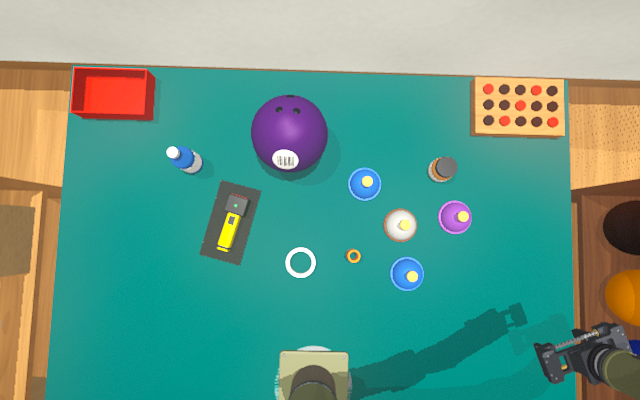

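The side view shows the scanner at (285,163) on its mat, the ball at (375,167) with the sticker at (346,154), and the steel bell at (303,298) with its plunger at (302,288). In the top view the scanner is at (231,222), the ball at (289,133), the sticker at (286,159), and the steel bell at (400,225).

```bash
cat > h.py <<'E'
import cv2,numpy as np
from plant import r
from scipy.spatial.transform import Rotation as R
def snap():return {n:r.snapshot(n) for n in("side","top")}
def ray(d,p):
    p=np.asarray(p,float).reshape(-1,1,2)
    u=cv2.undistortPoints(p,d["mtx"],np.array([d["k1"],0,0,0.])).reshape(-1,2)
    v=np.c_[u[:,0],-u[:,1],-np.ones(len(u))]@d["cam_to_world"][:3,:3].T
    return d["cam_to_world"][:3,3],v/np.linalg.norm(v,axis=1,keepdims=True)
def plane(d,p,z):
    o,v=ray(d,p);return o+v*((z-o[2])/v[:,2])[:,None]
def tri(S,ps,pt):
    o1,a=ray(S["side"],ps);o2,b=ray(S["top"],pt);out=[]
    for x,y in zip(a,b):
        t=np.linalg.lstsq(np.c_[x,-y],o2-o1,rcond=None)[0]
        A,B=o1+t[0]*x,o2+t[1]*y;out.append(np.r_[(A+B)/2,np.linalg.norm(A-B)])
    return np.array(out)
def mask(d,lo,hi,box):
    h=cv2.cvtColor(d["img"],cv2.COLOR_RGB2HSV);m=cv2.inRange(h,np.array(lo),np.array(hi))
    k=np.zeros_like(m);x0,y0,x1,y1=box;k[y0:y1,x0:x1]=m[y0:y1,x0:x1];return k
def big(m):
    c=max(cv2.findContours(m,cv2.RETR_EXTERNAL,cv2.CHAIN_APPROX_NONE)[0],key=cv2.contourArea)
    M=cv2.moments(c);return c,(M["m10"]/M["m00"],M["m01"]/M["m00"])
E
cat > m.py <<'E'
from h import *
np.set_printoptions(precision=4,suppress=True)
S=snap()
bx={"side":dict(ball=(330,120,420,200),scan=(250,145,325,180),pl=(290,275,316,297)),
    "top":dict(ball=(245,88,335,180),scan=(200,180,262,265),pl=(394,215,412,235))}
res={}
for n in S:
    d=S[n]
    # ball: cone through the purple outline (hull covers sticker)
    c,_=big(mask(d,(125,80,25),(155,255,255),bx[n]["ball"]));c=cv2.convexHull(c)[:,0]
    o,v=ray(d,c);
    if n=="side":v=v[c[:,1]<190]
    # v.a = cos(alpha) -> v.(a/cos)=1
    w=np.linalg.lstsq(v,np.ones(len(v)),rcond=None)[0];ca=1/np.linalg.norm(w)
    print(n,"ball",o+w*ca*0.108/np.sqrt(1-ca**2), np.abs(v@w-1).max())
    w1=mask(d,(0,0,130),(179,70,255),bx[n]["ball"])
    w1=cv2.morphologyEx(w1,cv2.MORPH_CLOSE,np.ones((7,7),np.uint8))
    c,ctr=big(w1);res[n,"lab"]=cv2.fitEllipse(c)[0];print("label",ctr,cv2.fitEllipse(c))
    c,ctr=big(mask(d,(20,120,90),(35,255,255),bx[n]["pl"]));res[n,"pl"]=ctr;print("plunger",ctr,cv2.boundingRect(c))
    c,ctr=big(mask(d,(22,150,100),(35,255,255),bx[n]["scan"]));res[n,"yel"]=ctr;print("yellow",ctr,cv2.minAreaRect(c))
    im=d["img"].max(2);x0,y0,x1,y1=bx[n]["scan"]
    m=mask(d,(0,0,0),(179,255,75),(x0-8,y0-8,x1+8,y1+8))|mask(d,(15,120,90),(35,255,255),bx[n]["scan"])
    m=cv2.morphologyEx(m,cv2.MORPH_CLOSE,np.ones((5,5),np.uint8))
    c,ctr=big(m);b=cv2.boxPoints(cv2.minAreaRect(c));a=cv2.approxPolyDP(cv2.convexHull(c),5,True)[:,0]
    print("mat approx",a.tolist());print(plane(d,a,0.004))
    y=d["img"][y0:y1,x0:x1];cv2.imwrite(f"pics/s_{n}.png",cv2.resize(y[:,:,::-1],None,fx=6,fy=6,interpolation=cv2.INTER_NEAREST))
for k in("lab","pl","yel"):print(k,tri(S,res["side",k],res["top",k]))
E
python3 m.py
```

```text
side ball [0.7412 0.1075 0.1087] 2.8976275279868347e-05
label (346.0990338164251, 153.95088566827695) ((346.11407470703125, 153.92630004882812), (11.044764518737793, 24.172256469726562), 24.867347717285156)
plunger (301.97906602254426, 286.9243156199678) (296, 281, 13, 13)
yellow (276.8177083333333, 161.74001736111111) ((275.376708984375, 161.67123413085938), (34.91237258911133, 13.713706970214844), 6.009005546569824)
mat approx [[246, 176], [255, 150], [324, 155], [319, 181]]
[[0.3545 0.2341 0.004 ]
 [0.3875 0.3585 0.004 ]
 [0.6162 0.3017 0.004 ]
 [0.5845 0.1799 0.004 ]]
top ball [0.741  0.0875 0.1046] 7.668729928766993e-05
label (285.03362757461116, 158.97940311055063) ((285.03094482421875, 158.9752655029297), (19.271728515625, 26.395601272583008), 101.6811294555664)Traceback (most recent call last):
  File "m.py", line 19, in <module>
    c,ctr=big(mask(d,(20,120,90),(35,255,255),bx[n]["pl"]));res[n,"pl"]=ctr;print("plunger",ctr,cv2.boundingRect(c))
          ~~~^^^^^^^^^^^^^^^^^^^^^^^^^^^^^^^^^^^^^^^^^^^^^^
  File "h.py", line 23, in big
    M=cv2.moments(c);return c,(M["m10"]/M["m00"],M["m01"]/M["m00"])
                               ~~~~~~~~^~~~~~~~~
ZeroDivisionError: float division by zero
```

```bash
sed -i 's/(20,120,90),(35,255,255),bx\[n\]\["pl"\]/(18,75 if n=="top" else 120,150),(38,255,255),bx[n]["pl"]/; s/    print(n,"ball".*/    res[n,"ax"]=(o,w*ca);print(n,"cone resid",np.abs(v@w-1).max())/' m.py
cat >> m.py <<'E'
(o1,a),(o2,b)=res["side","ax"],res["top","ax"]
t=np.linalg.lstsq(np.c_[a,-b],o2-o1,rcond=None)[0];A,B=o1+t[0]*a,o2+t[1]*b
C=(A+B)/2;print("ball centre",C,"gap",np.linalg.norm(A-B))
L=tri(S,res["side","lab"],res["top","lab"])[0,:3];n=(L-C);print("L-C",n,np.linalg.norm(n),"elev",np.degrees(np.arcsin(n[2]/np.linalg.norm(n))),"yaw",np.degrees(np.arctan2(-n[1],-n[0])))
E
python3 m.py
```

```text
side cone resid 3.2276326259683685e-05
label (346.0990338164251, 153.95088566827695) ((346.11407470703125, 153.92630004882812), (11.044764518737793, 24.172256469726562), 24.867347717285156)
plunger (302.0328407224959, 286.69293924466336) (296, 281, 13, 12)
yellow (276.82337662337665, 161.75757575757575) ((275.376220703125, 161.73760986328125), (34.925804138183594, 13.731513977050781), 5.710592269897461)
mat approx [[246, 176], [255, 150], [324, 155], [319, 181]]
[[0.3545 0.2341 0.004 ]
 [0.3875 0.3585 0.004 ]
 [0.6162 0.3017 0.004 ]
 [0.5845 0.1799 0.004 ]]
top cone resid 7.818729828468207e-05
label (285.03362757461116, 158.97940311055063) ((285.03094482421875, 158.9752655029297), (19.271728515625, 26.395601272583008), 101.6811294555664)
plunger (404.5, 224.5) (400, 220, 10, 10)
yellow (228.7538644470868, 229.70114942528735) ((228.9000244140625, 229.80001831054688), (13.597794532775879, 34.46882629394531), 18.43494987487793)
mat approx [[249, 200], [229, 250], [218, 249], [227, 213]]
[[0.5546 0.214  0.004 ]
 [0.3987 0.269  0.004 ]
 [0.4009 0.3029 0.004 ]
 [0.5123 0.2803 0.004 ]]
lab [[0.6516 0.0885 0.1885 0.0008]]
pl [[ 0.49   -0.2556  0.0725  0.0007]]
yel [[0.4591 0.268  0.0228 0.0037]]
ball centre [0.7349 0.0852 0.1297] gap 0.000848378079083459
L-C [-0.0833  0.0032  0.0588] 0.10198619265900243 elev 35.206597748524175 yaw -2.2323038892296316
```

```bash
python3 - <<'E'
import cv2,numpy as np
a=cv2.imread("pics/s_side.png") if 0 else None
s=cv2.imread("pics/side0.png")[140:185,240:330];t=cv2.imread("pics/top0.png")[178:268,198:264]
s=cv2.resize(s,None,fx=8,fy=8,interpolation=cv2.INTER_CUBIC);cv2.imwrite("pics/cs.png",s)
cv2.imwrite("pics/ct.png",cv2.resize(t,None,fx=6.5,fy=6.5,interpolation=cv2.INTER_CUBIC))
E
```

```text
(no output)
```

View pics/cs.png

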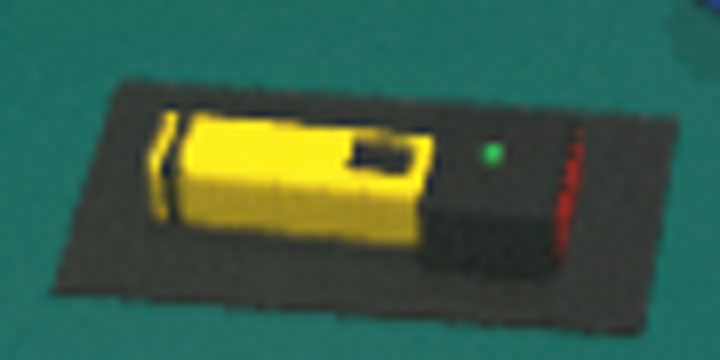

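View pics/ct.png

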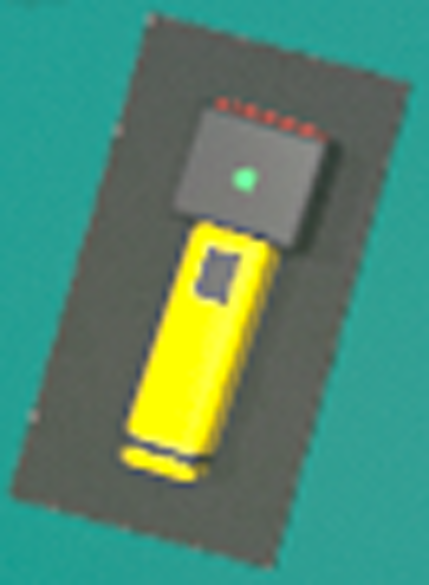

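The crops show the scanner lying along the mat with its red window toward the ball. In the side crop the handle's top edges run from (190,113)/(180,178) to (433,135)/(425,190), with the LED at (493,153). In the top crop they run from (128,430)/(212,455) to (200,222)/(277,245), with the LED at (245,180).

```bash
cat > g.py <<'E'
from h import *
np.set_printoptions(precision=4,suppress=True)
S=snap()
cs=lambda p:(np.array(p,float)+.5)/8-.5+[240,140]
ct=lambda p:(np.array(p,float)+.5)/6.5-.5+[198,178]
s=[(190,113),(180,178),(433,135),(425,190),(493,153),(580,130),(558,205)]
t=[(128,430),(212,455),(200,222),(277,245),(245,180),(218,103),(325,133)]
P=tri(S,cs(s),ct(t));print("scanner top pts (bkL,bkR,frL,frR,LED,noseL,noseR)\n",P)
m=plane(S["top"],ct([(150,15),(412,85),(273,568),(12,495)]),.004);print("mat top",m,m.mean(0))
ms=cs([(125,82),(678,120),(640,333),(55,293)]);mt=ct([(150,15),(412,85),(273,568),(12,495)])
print("mat tri",tri(S,ms[[1,2,3,0]],mt[[0,1,2,3]]))
b=P[:2,:2].mean(0);f=P[2:4,:2].mean(0);nz=P[5:7,:2].mean(0)
for q in(f-b,nz-b):print("yaw",np.degrees(np.arctan2(q[1],q[0])),np.linalg.norm(q))
st=r.get_state();print(st["tool_pos"],R.from_quat(st["eef_rot"]).as_matrix())
E
python3 g.py
```

```text
scanner top pts (bkL,bkR,frL,frR,LED,noseL,noseR)
 [[0.4172 0.2968 0.0374 0.0024]
 [0.4091 0.2577 0.0375 0.0023]
 [0.514  0.2676 0.0396 0.0017]
 [0.506  0.2309 0.0433 0.0019]
 [0.535  0.2463 0.0459 0.0012]
 [0.5712 0.2616 0.0404 0.0021]
 [0.5575 0.2101 0.0478 0.001 ]]
mat top [[0.6151 0.3048 0.004 ]
 [0.5848 0.178  0.004 ]
 [0.3539 0.2346 0.004 ]
 [0.385  0.359  0.004 ]] [0.4847 0.2691 0.004 ]
mat tri [[0.6165 0.3052 0.0026 0.0024]
 [0.5854 0.1779 0.0049 0.0014]
 [0.3547 0.2349 0.0023 0.0019]
 [0.3866 0.3587 0.0047 0.0031]]
yaw -16.153453701984287 0.10077187063580859
yaw -15.318410743728432 0.15675439210020908
[ 0.2171 -0.586   0.2386] [[ 0.9377  0.3474 -0.0001]
 [ 0.3474 -0.9377  0.0002]
 [-0.     -0.0002 -1.    ]]
```

```bash
cat > go.py <<'E'
# python3 go.py "x,y,z,yaw,pitch" ... : chained legs from the measured pose, in pendant units.
# yaw: world heading of tool x (deg); pitch: turn about tool y after that (deg)
import sys;from h import *
def M(yaw,p):return R.from_euler("z",yaw,degrees=True)*R.from_euler("x",180,degrees=True)*R.from_euler("y",p,degrees=True)
s=r.get_state();p=np.array(s["tool_pos"]);q=R.from_quat(s["eef_rot"])
for a in sys.argv[1:]:
    v=[float(x) for x in a.split(",")];p2=np.array(v[:3]);q2=M(v[3],v[4] if len(v)>4 else 0)
    sh=q.inv().apply(p2-p)/.15;tu=(q.inv()*q2).as_rotvec()/(np.pi/2)
    print(a,"shift",np.round(sh,3),"turn",np.round(tu,3),"rows>=%.1f"%max(np.linalg.norm(sh)*3,np.linalg.norm(tu)*90/8.59));p,q=p2,q2
E
python3 go.py 0.33,-.46,.24,40 .43,-.33,.24,62 .46,-.19,.24,85 .46,-.05,.24,110 .46,.09,.24,135 .4725,.215,.2,164.5
```

```text
0.33,-.46,.24,40 shift [ 0.997 -0.526 -0.009] turn [-0.    -0.    -0.219] rows>=3.4
.43,-.33,.24,62 shift [ 1.068 -0.235 -0.   ] turn [-0.     0.    -0.244] rows>=3.3
.46,-.19,.24,85 shift [ 0.918 -0.262 -0.   ] turn [ 0.     0.    -0.256] rows>=2.9
.46,-.05,.24,110 shift [ 0.93  -0.081 -0.   ] turn [-0.     0.    -0.278] rows>=2.9
.46,.09,.24,135 shift [0.877 0.319 0.   ] turn [ 0.     0.    -0.278] rows>=2.9
.4725,.215,.2,164.5 shift [0.53  0.648 0.267] turn [ 0.     0.    -0.328] rows>=3.4
```

```bash

python3 -m pendant '[1,0.5,-0.26,0,0,0,-0.11, 1,0.99,-0.52,0,0,0,-0.22, 1,0.99,-0.52,0,0,0,-0.22, 1,0.99,-0.52,0,0,0,-0.22, 1,0.99,-0.52,0,0,0,-0.22]'
python3 -m pendant '[1,0.5,-0.12,0,0,0,-0.12, 1,1,-0.24,0,0,0,-0.24, 1,1,-0.24,0,0,0,-0.24, 1,1,-0.24,0,0,0,-0.24, 1,1,-0.24,0,0,0,-0.24]'
python3 -m pendant '[1,0.5,-0.13,0,0,0,-0.13, 1,0.92,-0.26,0,0,0,-0.26, 1,0.92,-0.26,0,0,0,-0.26, 1,0.92,-0.26,0,0,0,-0.26, 1,0.92,-0.26,0,0,0,-0.26]'
python3 go.py .46,-.05,.24,110 .46,.09,.24,135 .4725,.215,.2,164.5
```

```text
clock: 0.9
tool_pos: [0.3325, -0.4583, 0.2391]
eef_rot: [0.938, 0.346, 0.001, -0.0]
contact_force: [-0.5, -0.1, 0.3]
opening: 1.0
finger_force: 0.0
clock: 1.4
tool_pos: [0.421, -0.3375, 0.2388]
eef_rot: [0.858, 0.513, -0.0, 0.0]
contact_force: [-0.2, -0.8, -0.5]
opening: 1.001
finger_force: 0.0
clock: 1.9
tool_pos: [0.4511, -0.1994, 0.2386]
eef_rot: [0.738, 0.675, -0.001, 0.0]
contact_force: [0.1, 0.1, -0.2]
opening: 1.005
finger_force: 0.0
.46,-.05,.24,110 shift [ 0.998 -0.029 -0.011] turn [-0.001  0.001 -0.279] rows>=3.0
.46,.09,.24,135 shift [0.877 0.319 0.   ] turn [ 0.     0.    -0.278] rows>=2.9
.4725,.215,.2,164.5 shift [0.53  0.648 0.267] turn [ 0.     0.    -0.328] rows>=3.4
```

```bash

python3 -m pendant '[1,0.5,-0.01,0,0,0,-0.14, 1,0.99,-0.03,0,0,0,-0.28, 1,0.99,-0.03,0,0,0,-0.28, 1,0.99,-0.03,0,0,0,-0.28, 1,0.99,-0.03,0,0,0,-0.28]'
python3 -m pendant '[1,0.45,0.16,0,0,0,-0.14, 1,0.88,0.32,0,0,0,-0.28, 1,0.88,0.32,0,0,0,-0.28, 1,0.88,0.32,0,0,0,-0.28, 1,0.88,0.32,0,0,0,-0.28]'
python3 -m pendant '[1,0.25,0.32,0.1,0,0,-0.14, 1,0.53,0.65,0.26,0,0,-0.33, 1,0.53,0.65,0.26,0,0,-0.33, 1,0.53,0.65,0.26,0,0,-0.33, 1,0.53,0.65,0.26,0,0,-0.33, 1,0.53,0.65,0.26,0,0,-0.33]'
python3 go.py .4725,.2605,.09,164.5 .4725,.2605,.01,164.5
```

```text
clock: 2.4
tool_pos: [0.4601, -0.0512, 0.2385]
eef_rot: [0.573, 0.82, -0.001, 0.0]
contact_force: [0.3, -1.0, 0.9]
opening: 1.003
finger_force: 0.0
clock: 2.9
tool_pos: [0.4598, 0.0887, 0.2382]
eef_rot: [0.381, 0.925, -0.001, 0.0]
contact_force: [-0.4, -1.2, -0.4]
opening: 1.004
finger_force: 0.0
clock: 3.5
tool_pos: [0.4718, 0.2133, 0.1991]
eef_rot: [0.132, 0.991, -0.002, 0.0]
contact_force: [-0.7, -1.3, 0.3]
opening: 1.0
finger_force: 0.0
.4725,.2605,.09,164.5 shift [0.078 0.307 0.727] turn [-0.002  0.     0.003] rows>=2.4
.4725,.2605,.01,164.5 shift [ 0.    -0.     0.533] turn [0. 0. 0.] rows>=1.6
```

```bash

python3 -m pendant '[1,0.04,0.15,0.35,0,0,0, 1,0.08,0.31,0.73,0,0,0, 1,0.08,0.31,0.73,0,0,0, 1,0.08,0.31,0.73,0,0,0]'
python3 -m pendant '[1,0,0,0.15,0,0,0, 1,0,0,0.3,0,0,0, 1,0,0,0.42,0,0,0, 1,0,0,0.48,0,0,0, 1,0,0,0.53,0,0,0, 1,0,0,0.53,0,0,0, 1,0,0,0.53,0,0,0]'
python3 - <<'E'
from h import *
S=snap()
a=S["side"]["img"][90:230,200:400];b=S["top"]["img"][150:290,160:360]
cv2.imwrite("pics/g1.png",cv2.resize(np.hstack([a,b])[:,:,::-1],None,fx=2,fy=2,interpolation=cv2.INTER_CUBIC))
E
```

```text
clock: 3.9
tool_pos: [0.4704, 0.263, 0.0881]
eef_rot: [0.13, 0.992, -0.002, -0.001]
contact_force: [-0.6, 0.2, 0.9]
opening: 0.999
finger_force: 0.0
clock: 4.6
tool_pos: [0.4715, 0.2649, 0.0115]
eef_rot: [0.129, 0.992, 0.0, 0.001]
contact_force: [0.3, 0.3, -0.2]
opening: 0.999
finger_force: 0.0
```

View pics/g1.png

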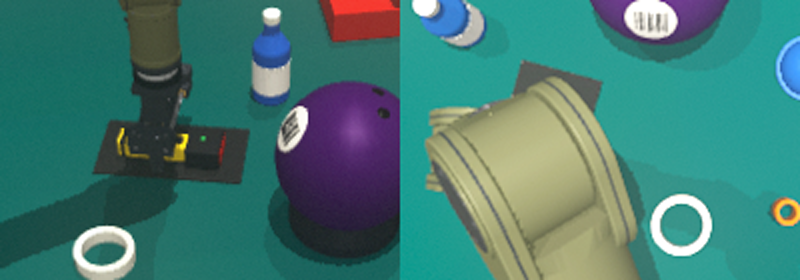

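The gripper straddles the yellow handle at about (160,145) in the side half of the picture, and nothing else is near it. I'll close.

```bash

python3 -m pendant '[0,0,0,0,0,0,0, 0,0,0,0,0,0,0, 0,0,0,0,0,0,0, 0,0,0,0,0,0,0, 0,0,0,0,0,0,0, 0,0,0,0,0,0,0, 0,0,0,0,0,0,0, 0,0,0,0,0,0,0, 0,0,0,0,0,0,0, 0,0,0,0,0,0,0]' 30
python3 -m pendant '[0,0,0,-0.1,0,0,0, 0,0,0,-0.25,0,0,0, 0,0,0,-0.45,0,0,0, 0,0,0,-0.65,0,0,0, 0,0,0,-0.85,0,0,0, 0,0,0,-1,0,0,0, 0,0,0,-1,0,0,0, 0,0,0,-1,0,0,0]'
python3 go.py
```

```text
clock: 5.7
tool_pos: [0.4709, 0.2649, 0.0107]
eef_rot: [0.129, 0.992, -0.0, 0.0]
contact_force: [-0.5, 0.8, -0.4]
opening: 0.406
finger_force: 29.9
clock: 6.5
tool_pos: [0.4708, 0.2643, 0.1602]
eef_rot: [0.129, 0.992, -0.0, 0.0]
contact_force: [0.0, -0.5, -2.2]
opening: 0.408
finger_force: 29.9
```

```bash
python3 go.py .471,.264,.295,165 .471,.2,.295,172,35.2 .4774,.095,.2952,177.8,35.2
```

```text
.471,.264,.295,165 shift [-0.002 -0.003 -0.899] turn [-0.001  0.     0.002] rows>=2.7
.471,.2,.295,172,35.2 shift [-0.11  -0.412 -0.   ] turn [ 0.024  0.391 -0.075] rows>=4.2
.4774,.095,.2952,177.8,35.2 shift [-0.113 -0.687 -0.082] turn [ 0.037  0.    -0.053] rows>=2.1
```

```bash

python3 -m pendant '[0,0,0,-0.1,0,0,0, 0,0,0,-0.3,0,0,0, 0,0,0,-0.5,0,0,0, 0,0,0,-0.7,0,0,0, 0,0,0,-0.85,0,0,0, 0,0,0,-0.9,0,0,0, 0,0,0,-0.9,0,0,0]'
python3 -m pendant '[0,-0.01,-0.04,0,0,0.04,-0.01, 0,-0.02,-0.08,0,0,0.08,-0.02, 0,-0.03,-0.12,0,0.01,0.12,-0.02, 0,-0.04,-0.17,0,0.01,0.16,-0.03, 0,-0.06,-0.21,0,0.01,0.2,-0.04, 0,-0.07,-0.26,0,0.01,0.25,-0.05, 0,-0.08,-0.31,0,0.02,0.3,-0.06, 0,-0.1,-0.36,0,0.02,0.35,-0.07, 0,-0.11,-0.41,0,0.02,0.39,-0.08, 0,-0.11,-0.41,0,0.02,0.39,-0.08, 0,-0.11,-0.41,0,0.02,0.39,-0.08]'
python3 go.py .4774,.095,.2952,177.8,35.2
```

```text
clock: 7.2
tool_pos: [0.4709, 0.2651, 0.2959]
eef_rot: [0.129, 0.992, 0.0, 0.0]
contact_force: [0.4, -0.6, -2.1]
opening: 0.407
finger_force: 29.9
clock: 8.3
tool_pos: [0.4707, 0.2013, 0.2943]
eef_rot: [0.061, 0.951, 0.023, -0.301]
contact_force: [-0.3, 0.4, -1.5]
opening: 0.402
finger_force: 29.9
.4774,.095,.2952,177.8,35.2 shift [-0.105 -0.697 -0.087] turn [ 0.037  0.    -0.046] rows>=2.1
```

```bash

python3 -m pendant '[0,-0.01,-0.07,-0.01,0,0,0, 0,-0.02,-0.17,-0.02,0.01,0,-0.01, 0,-0.04,-0.3,-0.04,0.02,0,-0.02, 0,-0.06,-0.42,-0.05,0.02,0,-0.03, 0,-0.08,-0.53,-0.06,0.03,0,-0.03, 0,-0.1,-0.62,-0.08,0.03,0,-0.04, 0,-0.1,-0.67,-0.09,0.04,0,-0.05, 0,-0.1,-0.7,-0.09,0.04,0,-0.05, 0,-0.1,-0.7,-0.09,0.04,0,-0.05, 0,-0.1,-0.7,-0.09,0.04,0,-0.05]'
python3 go.py .4774,.095,.2952,177.8,35.2
python3 - <<'E'
from h import *
S=snap()
a=S["side"]["img"][80:205,270:420];b=S["top"]["img"][100:225,225:375]
cv2.imwrite("pics/a1.png",cv2.resize(np.vstack([a,b])[:,:,::-1],None,fx=2.4,fy=2.4,interpolation=cv2.INTER_CUBIC))
cv2.imwrite("pics/a1s.png",cv2.resize(S["side"]["img"][90:190,280:400,::-1],None,fx=6,fy=6,interpolation=cv2.INTER_CUBIC))
E
```

```text
clock: 9.3
tool_pos: [0.4772, 0.0951, 0.2974]
eef_rot: [0.014, 0.953, 0.005, -0.301]
contact_force: [-0.3, 0.3, -2.2]
opening: 0.405
finger_force: 29.9
.4774,.095,.2952,177.8,35.2 shift [-0.01  -0.001  0.011] turn [-0.002  0.001  0.005] rows>=0.1
```

View pics/a1.png

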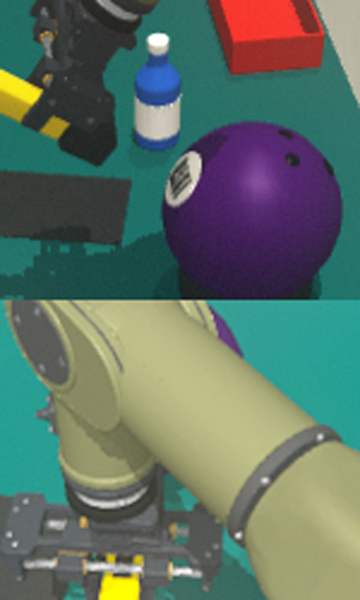

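View pics/a1s.png

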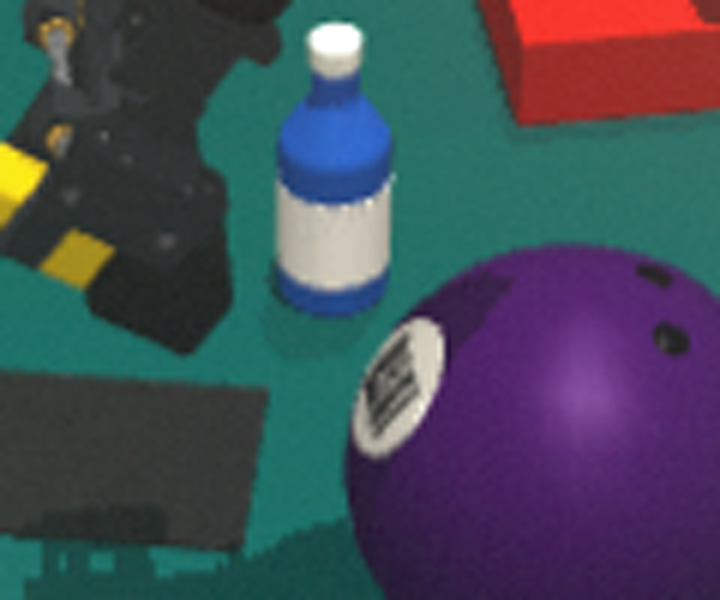

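The side view shows the scanner pointing down at the sticker. Its head's near front edge runs from (232,298) to (188,352) in the 6x crop, and the sticker's centre is at (399,387). I'll check that edge against the predicted projection.

```bash
cat > pr.py <<'E'
from h import *
np.set_printoptions(precision=1,suppress=True)
s=r.get_state();d=r.snapshot("side");T=np.array(s["tool_pos"]);q=R.from_quat(s["eef_rot"])
# scanner in tool: x fwd=-tx, y left=-(tz x -tx).. ; nose relative to tool
fx=q.apply([-1,0,0]);fz=q.apply([0,0,-1]);fy=np.cross(fz,fx)
N=T+fx*.0978+fz*.0133
W=np.linalg.inv(d["cam_to_world"])
def px(P):
    c=W[:3,:3]@P+W[:3,3];c=np.array([c[0],-c[1],-c[2]])
    return cv2.projectPoints(c.reshape(1,3),np.zeros(3),np.zeros(3),d["mtx"],np.array([d["k1"],0,0,0.]))[0].ravel()
L=np.array([.6467,.0886,.192]);C=np.array([.7349,.0852,.1297]);n=(L-C)/np.linalg.norm(L-C)
for nm,P in dict(topnear=N-fy*.032+fz*.02,botnear=N-fy*.032-fz*.02,botnear_back=N-fy*.032-fz*.02-fx*.056,label=L).items():print(nm,(px(P)-[280,90])*6+2.5)
v=L-N;print("label in nose mm",1000*np.array([v@fx,v@fy,v@fz]),"angle deg",np.degrees(np.arccos(-fx@n)),"speed",np.abs(s["qd"]).max())
E
python3 pr.py
```

```text
topnear [241.3 305.5]
botnear [190.7 366.2]
botnear_back [ 84.3 317.3]
label [388.1 381.3]
label in nose mm [101.6  -1.8  -2. ] angle deg 0.5219675919926414 speed 0.0026358261386955277
```

```bash

python3 -m pendant '[0,0,0,0.02,0,0,0, 0,0,0,0.03,0,0,0, 0,0,0,0.03,0,0,0, 0,0,0,0.03,0,0,0, 0,0,0,0.03,0,0,0, 0,0,0,0.03,0,0,0, 0,0,0,0.03,0,0,0, 0,0,0,0.03,0,0,0, 0,0,0,0.03,0,0,0, 0,0,0,0.03,0,0,0, 0,0,0,0.03,0,0,0, 0,0,0,0.03,0,0,0]'
python3 -m pendant '[0,0,0,0,0,0,0, 0,0,0,0,0,0,0, 0,0,0,0,0,0,0, 0,0,0,0,0,0,0, 0,0,0,0,0,0,0, 0,0,0,0,0,0,0, 0,0,0,0,0,0,0, 0,0,0,0,0,0,0, 0,0,0,0,0,0,0, 0,0,0,0,0,0,0, 0,0,0,0,0,0,0, 0,0,0,0,0,0,0]'
python3 -m pendant '[0,0,0,0,0,0,0, 0,0,0,0,0,0,0, 0,0,0,0,0,0,0, 0,0,0,0,0,0,0, 0,0,0,0,0,0,0, 0,0,0,0,0,0,0, 0,0,0,0,0,0,0, 0,0,0,0,0,0,0, 0,0,0,0,0,0,0, 0,0,0,0,0,0,0, 0,0,0,0,0,0,0, 0,0,0,0,0,0,0]'
python3 pr.py; python3 go.py .471,.2,.295,172,35.2 .471,.265,.29,165.2,0 .471,.265,.15,165.2
```

```text
clock: 10.65
tool_pos: [0.4748, 0.0946, 0.2936]
eef_rot: [0.014, 0.953, 0.005, -0.301]
contact_force: [-0.5, 0.3, -2.3]
opening: 0.404
finger_force: 29.9
clock: 11.85
tool_pos: [0.4748, 0.0946, 0.2936]
eef_rot: [0.014, 0.953, 0.005, -0.301]
contact_force: [0.3, -1.1, -1.7]
opening: 0.406
finger_force: 29.9
clock: 13.05
tool_pos: [0.4748, 0.0946, 0.2936]
eef_rot: [0.014, 0.953, 0.005, -0.301]
contact_force: [0.1, -1.1, -1.9]
opening: 0.404
finger_force: 29.9
topnear [236.1 313.6]
botnear [185.6 374. ]
botnear_back [ 79.3 325.3]
label [388.1 381.3]
label in nose mm [101.4  -1.    2.4] angle deg 0.4622695663326074 speed 0.0014555921456669816
.471,.2,.295,172,35.2 shift [0.043 0.701 0.02 ] turn [-0.039  0.001  0.058] rows>=2.1
.471,.265,.29,165.2,0 shift [0.03  0.429 0.062] turn [-0.023 -0.391  0.073] rows>=4.2
.471,.265,.15,165.2 shift [ 0.    -0.     0.933] turn [0. 0. 0.] rows>=2.8
```

```bash

python3 -m pendant '[0,0,0.07,0,0,0,0, 0,0.01,0.17,0.01,-0.01,0,0.01, 0,0.02,0.3,0.01,-0.02,0,0.02, 0,0.03,0.42,0.02,-0.02,0,0.03, 0,0.04,0.53,0.02,-0.03,0,0.04, 0,0.04,0.62,0.02,-0.03,0,0.05, 0,0.04,0.68,0.02,-0.04,0,0.06, 0,0.04,0.7,0.02,-0.04,0,0.06, 0,0.04,0.7,0.02,-0.04,0,0.06]'
python3 -m pendant '[0,0,0.04,0.01,0,-0.04,0.01, 0,0.01,0.08,0.01,0,-0.08,0.02, 0,0.01,0.12,0.02,-0.01,-0.12,0.02, 0,0.01,0.17,0.02,-0.01,-0.16,0.03, 0,0.02,0.21,0.03,-0.01,-0.2,0.04, 0,0.02,0.26,0.04,-0.01,-0.25,0.05, 0,0.02,0.31,0.05,-0.02,-0.3,0.06, 0,0.03,0.36,0.06,-0.02,-0.35,0.07, 0,0.03,0.43,0.06,-0.02,-0.39,0.07, 0,0.03,0.43,0.06,-0.02,-0.39,0.07, 0,0.03,0.43,0.06,-0.02,-0.39,0.07]'
python3 go.py .471,.265,.15,165.2 .471,.265,.03,165.2
```

```text
clock: 14.0
tool_pos: [0.4714, 0.1998, 0.2947]
eef_rot: [0.069, 0.951, 0.021, -0.301]
contact_force: [0.0, 0.2, -3.1]
opening: 0.403
finger_force: 29.9
clock: 15.1
tool_pos: [0.4719, 0.264, 0.2899]
eef_rot: [0.128, 0.992, -0.003, -0.0]
contact_force: [0.0, 0.3, -2.0]
opening: 0.407
finger_force: 29.9
.471,.265,.15,165.2 shift [0.008 0.011 0.933] turn [-0.004  0.     0.001] rows>=2.8
.471,.265,.03,165.2 shift [ 0.  -0.   0.8] turn [0. 0. 0.] rows>=2.4
```

```bash

python3 -m pendant '[0,0,0,0.1,0,0,0, 0,0,0,0.3,0,0,0, 0,0,0,0.5,0,0,0, 0,0,0.01,0.7,0,0,0, 0,0.01,0.01,0.85,0,0,0, 0,0.01,0.01,0.93,0,0,0, 0,0.01,0.01,0.93,0,0,0]'
python3 -m pendant '[0,0,0,0.1,0,0,0, 0,0,0,0.25,0,0,0, 0,0,0,0.4,0,0,0, 0,0,0,0.55,0,0,0, 0,0,0,0.67,0,0,0, 0,0,0,0.76,0,0,0, 0,0,0,0.8,0,0,0, 0,0,0,0.8,0,0,0, 0,0,0,0.8,0,0,0]'
python3 -c "
from h import *
d=r.snapshot('side');cv2.imwrite('pics/p1.png',cv2.resize(d['img'][130:200,230:340,::-1],None,fx=6,fy=6,interpolation=cv2.INTER_CUBIC))"
python3 go.py .471,.265,.011,165.2
```

```text
clock: 15.8
tool_pos: [0.4709, 0.2644, 0.1487]
eef_rot: [0.129, 0.992, -0.004, -0.001]
contact_force: [-0.3, 0.0, -2.1]
opening: 0.406
finger_force: 29.9
clock: 16.7
tool_pos: [0.4711, 0.266, 0.031]
eef_rot: [0.128, 0.992, -0.002, 0.001]
contact_force: [-0.1, -0.1, -1.6]
opening: 0.407
finger_force: 29.9
.471,.265,.011,165.2 shift [-0.    -0.007  0.135] turn [-0.002  0.001  0.001] rows>=0.4
```

View pics/p1.png

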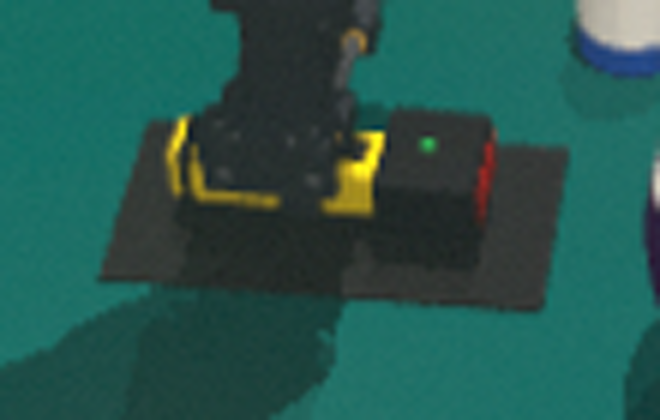

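The scanner hangs level over the mat, its LED at (428,145) and its window at (487,180), about 20 mm up. I'll lower it gently while watching the force.

```bash

python3 -m pendant '[0,0,0,0.02,0,0,0, 0,0,0,0.04,0,0,0, 0,0,0,0.06,0,0,0, 0,0,0,0.08,0,0,0, 0,0,0,0.1,0,0,0, 0,0,0,0.12,0,0,0, 0,0,0,0.13,0,0,0, 0,0,0,0.135,0,0,0, 0,0,0,0.135,0,0,0, 0,0,0,0.135,0,0,0]'
```

```text
clock: 17.75
tool_pos: [0.4706, 0.2654, 0.0107]
eef_rot: [0.128, 0.992, -0.002, 0.0]
contact_force: [-2.0, -1.2, 5.1]
opening: 0.407
finger_force: 29.9
```

```bash

python3 -m pendant '[0.5,0,0,0,0,0,0, 0.6,0,0,0,0,0,0, 0.8,0,0,0,0,0,0, 1,0,0,0,0,0,0, 1,0,0,0,0,0,0, 1,0,0,0,0,0,0, 1,0,0,0,0,0,0]'
python3 -m pendant '[1,0,0,-0.1,0,0,0, 1,0,0,-0.3,0,0,0, 1,0,0,-0.6,0,0,0, 1,0,0,-0.9,0,0,0, 1,0,0,-1,0,0,0, 1,0,0,-1,0,0,0]'
python3 go.py .46,.24,.25,150 .455,.12,.25,130 .455,-.02,.25,105 .46,-.14,.25,90 .49,-.255,.2,90
```

```text
clock: 18.45
tool_pos: [0.4707, 0.2655, 0.0101]
eef_rot: [0.128, 0.992, -0.002, 0.0]
contact_force: [0.9, 0.3, -0.2]
opening: 0.995
finger_force: 0.0
clock: 19.05
tool_pos: [0.4718, 0.2669, 0.1621]
eef_rot: [0.128, 0.992, -0.001, 0.002]
contact_force: [-0.2, 0.1, -0.1]
opening: 1.001
finger_force: 0.0
.46,.24,.25,150 shift [ 0.028 -0.194 -0.586] turn [-0.     0.003  0.17 ] rows>=1.9
.455,.12,.25,130 shift [-0.371 -0.709 -0.   ] turn [ 0.    -0.     0.222] rows>=2.4
.455,-.02,.25,105 shift [-0.715 -0.6   -0.   ] turn [ 0.    -0.     0.278] rows>=2.9
.46,-.14,.25,90 shift [-0.781 -0.175 -0.   ] turn [-0.    -0.     0.167] rows>=2.4
.49,-.255,.2,90 shift [-0.767  0.2    0.333] turn [0. 0. 0.] rows>=2.6
```

```bash

python3 -m pendant '[1,0.02,-0.1,-0.3,0,0,0.09, 1,0.03,-0.19,-0.59,0,0,0.17, 1,0.03,-0.19,-0.59,0,0,0.17, 1,0.03,-0.19,-0.59,0,0,0.17]'
python3 -m pendant '[1,-0.19,-0.35,0,0,0,0.11, 1,-0.37,-0.71,0,0,0,0.22, 1,-0.37,-0.71,0,0,0,0.22, 1,-0.37,-0.71,0,0,0,0.22, 1,-0.37,-0.71,0,0,0,0.22]'
python3 -m pendant '[0.5,-0.36,-0.3,0,0,0,0.14, 0,-0.72,-0.6,0,0,0,0.28, 0,-0.72,-0.6,0,0,0,0.28, 0,-0.72,-0.6,0,0,0,0.28, 0,-0.72,-0.6,0,0,0,0.28]'
python3 go.py  .46,-.14,.25,90 .49,-.2555,.2,90
python3 - <<'E'
from h import *
S=snap()
for n,b in(("side",(288,275,320,297)),("top",(394,215,412,235))):
    pass
c,p=big(mask(S["side"],(18,120,150),(38,255,255),(290,275,316,297)));c2,t=big(mask(S["top"],(18,75,150),(38,255,255),(394,215,412,235)))
print("plunger",tri(S,p,t),"top@77mm",plane(S["top"],t,.077),cv2.minEnclosingCircle(c2))
a=S["side"]["img"][135:195,235:335];b=S["top"]["img"][175:270,195:290]
cv2.imwrite("pics/p2.png",np.vstack([cv2.resize(a[:,:,::-1],(500,300),interpolation=cv2.INTER_CUBIC),cv2.resize(b[:,:,::-1],(500,300),interpolation=cv2.INTER_CUBIC)]))
E
```

```text
clock: 19.45
tool_pos: [0.4592, 0.2393, 0.2478]
eef_rot: [0.258, 0.966, -0.003, 0.001]
contact_force: [0.2, -0.5, 0.5]
opening: 0.997
finger_force: 0.0
clock: 19.95
tool_pos: [0.4536, 0.1204, 0.2478]
eef_rot: [0.42, 0.907, -0.002, -0.0]
contact_force: [0.3, 0.0, 0.8]
opening: 0.998
finger_force: 0.0
clock: 20.45
tool_pos: [0.4555, -0.0192, 0.2493]
eef_rot: [0.607, 0.794, -0.001, 0.001]
contact_force: [-0.2, 0.8, 0.5]
opening: 0.567
finger_force: 0.0
.46,-.14,.25,90 shift [-0.785 -0.182 -0.002] turn [-0.001  0.002  0.169] rows>=2.4
.49,-.2555,.2,90 shift [-0.77   0.2    0.333] turn [0. 0. 0.] rows>=2.6
plunger [[ 0.48997291 -0.25578181  0.07184496  0.00064361]] top@77mm [[ 0.48954251 -0.25456727  0.077     ]] ((404.5, 224.5), 5.147915363311768)
```

View pics/p2.png

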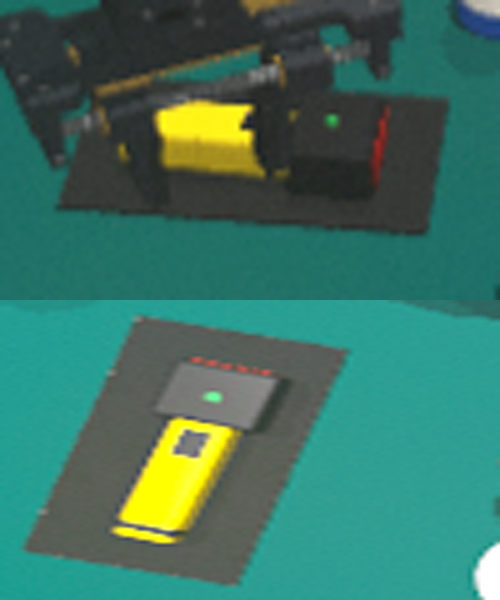

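The scanner lies flat on its mat in the top half, with the handle around (180,475) and the head around (215,395). The gripper only crosses it in the side view. Next is the bell.

```bash

python3 -m pendant '[0,-0.39,-0.09,0,0,0,0.08, 0,-0.78,-0.18,0,0,0,0.17, 0,-0.78,-0.18,0,0,0,0.17, 0,-0.78,-0.18,0,0,0,0.17, 0,-0.78,-0.18,0,0,0,0.17]'
python3 -m pendant '[0,-0.38,0.1,0.16,0,0,0, 0,-0.77,0.2,0.33,0,0,0, 0,-0.77,0.2,0.33,0,0,0, 0,-0.77,0.2,0.33,0,0,0, 0,-0.77,0.2,0.33,0,0,0]'
python3 go.py .49,-.255,.09,90 .49,-.255,.068,90
```

```text
clock: 21.05
tool_pos: [0.46, -0.1381, 0.2503]
eef_rot: [0.707, 0.707, -0.001, 0.001]
contact_force: [1.5, 0.7, 0.6]
opening: 0.025
finger_force: 0.0
clock: 21.55
tool_pos: [0.4897, -0.2534, 0.2013]
eef_rot: [0.707, 0.707, -0.001, 0.001]
contact_force: [0.3, 0.6, -0.6]
opening: 0.004
finger_force: 0.0
.49,-.255,.09,90 shift [-0.009  0.002  0.742] turn [ 0.     0.001 -0.001] rows>=2.2
.49,-.255,.068,90 shift [ 0.    -0.     0.147] turn [0. 0. 0.] rows>=0.4
```

```bash

python3 -m pendant '[0,0,0,0.2,0,0,0, 0,-0.01,0,0.45,0,0,0, 0,-0.01,0,0.65,0,0,0, 0,-0.01,0,0.74,0,0,0, 0,-0.01,0,0.74,0,0,0, 0,-0.01,0,0.74,0,0,0]'
python3 -m pendant '[0,0,0,0.03,0,0,0, 0,0,0,0.06,0,0,0, 0,0,0,0.09,0,0,0, 0,0,0,0.12,0,0,0, 0,0,0,0.12,0,0,0]'
```

```text
clock: 22.15
tool_pos: [0.49, -0.2571, 0.0917]
eef_rot: [0.708, 0.706, -0.001, 0.002]
contact_force: [0.0, -0.2, 0.4]
opening: 0.003
finger_force: 0.0
clock: 22.65
tool_pos: [0.4892, -0.2586, 0.0724]
eef_rot: [0.709, 0.705, -0.001, 0.002]
contact_force: [0.7, 0.3, 3.7]
opening: 0.004
finger_force: 1.8
```

```bash

python3 -m pendant '[0,0,0,0.02,0,0,0, 0,0,0,0.035,0,0,0, 0,0,0,0.045,0,0,0, 0,0,0,0.045,0,0,0]'
python3 -m pendant '[0,0,0,0.01,0,0,0, 0,0,0,0.015,0,0,0, 0,0,0,0.015,0,0,0, 0,0,0,0.015,0,0,0]'
```

```text
clock: 23.05
tool_pos: [0.4892, -0.2586, 0.0673]
eef_rot: [0.709, 0.705, -0.002, 0.002]
contact_force: [-2.4, -0.5, 18.0]
opening: 0.004
finger_force: 8.7
clock: 23.45
tool_pos: [0.4893, -0.2587, 0.0671]
eef_rot: [0.709, 0.705, -0.002, 0.003]
contact_force: [-5.7, 2.4, 35.9]
opening: 0.006
finger_force: 17.8
```

The force rose to 36 N with no further travel at 67 mm, so the plunger was at its stop (77 − 10 mm). I'll retreat.

```bash

python3 -m pendant '[0,0,0,-0.06,0,0,0, 0,0,0,-0.15,0,0,0, 0,0,0,-0.4,0,0,0, 0,0,0,-0.7,0,0,0, 0,0,0,-1,0,0,0, 0,0,0,-1,0,0,0, 0,0,0,-1,0,0,0, 0,0,0,-1,0,0,0, 0,0,0,-1,0,0,0]'
python3 -c "
from h import *
S=snap()
for n in S: cv2.imwrite(f'pics/f_{n}.png',S[n]['img'][:,:,::-1])"
```

```text
clock: 24.35
tool_pos: [0.4876, -0.2574, 0.2118]
eef_rot: [0.709, 0.706, -0.002, -0.0]
contact_force: [-0.2, -0.0, 0.0]
opening: 0.004
finger_force: 0.0
```

View pics/f_side.png

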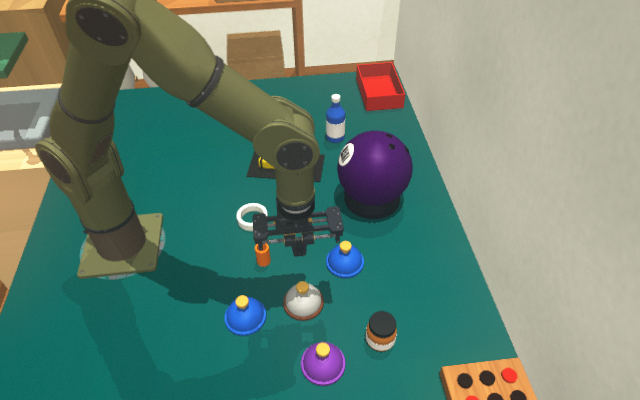

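The arm is clear at about (300,235). The bell's plunger is up at (302,288), and the bottle, tape, jar and slug are at their starting pixels. I'll hand it in.

```bash
python3 -c "
from plant import r
print(r.finish_job())"
```

```text
the job is handed in; nothing more can be done
None
```

The job is handed in at about 24 s: I held the scanner on the sticker for over 2 s at about 10 cm (estimated within 10 mm of the beam axis), laid it back on its mat and let go, then pressed the bell to its stop and it sprang back; the hand-in returned no verdict.

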